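# Load and close the mould press

## Robot

A 6-joint arm with a two-finger parallel gripper is mounted at the origin on a cart in front of the work surface, level with it; the furniture and walls round the work are solid. World frame = base frame: x ahead of the robot, y to its left, z up, the work surface at z = 0. Lengths are in m, angles in rad, forces in N, time in s.
With the tool pointing down it reaches from about 0.375 to 0.925 m from the base axis. Payload 5.7 kg.
Tool frame: the origin (TCP) lies at the very end of the fingers, on their centre line; the grasp point (between the pads) lies 19 mm behind it; y points along the fingers, z is the direction in which the jaws open and shut, and the axes are right-handed (so a half turn about y gives the same grasp; the last joint's range is limited). The gripper opens to 88 mm and grips with 3 to 60 N. Pads are 20 mm wide; open, the fingers measure 115 mm over their backs; the gripper's body (75 mm by 178 mm) begins 61 mm behind the grasp point.
Start: joints at [1.029, 0.359, 1.51, -0, 1.272, -0.115], TCP at [0.248, 0.546, 0.223] pointing down, gripper open.
Joint ranges: [-2.97, 2.97], [-1.01, 2.36], [0.21, 2.38], [-0.96, 4.11], [0.2, 2.71], [-2.98, 2.98]. Speed limits (rad/s): [2.39, 2.39, 3.14, 3.14, 3.14, 3.14].

## Interface

Orientations are given as a unit quaternion [x, y, z, w].
In Python, from cell import arm gives the robot as it stands. The module is installed in compiled form; this text tells all that it offers.
- The arm moves only by the tool move_arm, never from a script. Its arguments are lists of equal length, an entry for each row: "dp": the shift along the tool's x, y, z in mm, a list of three; "turn": the turn about the tool's y in rad; "hand": the finger opening in mm, from 0 to 87.8. In form: {"dp": [[x, y, z], ...], "turn": [turn, ...], "hand": [hand, ...]}. A call has exactly 8 rows; each row shifts and turns the commanded pose from where the row before left it, along the tool's axes as they then stand; what a row does not reach is not made up. A row lasts 1/10 s, in which the tool goes at most 50 mm and 8.59 degrees, less where a joint would pass 70% of its speed; a pose out of reach is approached as far as the arm can. A call is refused whole if a number of a shift passes 50 or a number of a turn 0.15, either way. A call with a gripper value outside its range is refused whole. The fingers move at their own pace and stop on an object; "force" is the grip in N (left out, the last holds). Time passes only in rows, so rows that do not move let the fingers close, or fill a call up. It gives the time, the measured TCP pose, the force and the opening at its end, in the units of the state.
- arm.state(): the state, without advancing time (a new reading comes with each control period).
- arm.get_image(name): name is "scene" or "side" or "wrist"; returns a dict with "image" (384x512x3 uint8, blue, green, red), "fx", "fy", "cx", "cy" (pixels), "view" (4x4, takes a point from world to camera coordinates); the wrist camera has in their place "T_tool_cam" (4x4, takes a point from camera to tool coordinates, whose origin is the TCP and whose axes are the tool frame's). Camera axes: x right, y up, looking along -z (the intrinsics and any distortion apply to the point x, -y, -z); pixel columns grow to the right and rows downward; lengths in m; the calibration is good to about 2 mm. A picture is of the moment at which its call begins: read the wrist's pose just before it. There is no depth.
- arm.hand_in(): hands the job in, once; it reports no verdict.
The state is a dict: "t": time; "joints": joint angles; "qvel": joint speeds; "tau": joint torques, N m; "eef_pos": TCP position; "ee_rot": TCP orientation; "ft_force": force on the tool from outside, world axes, zero at the start; "torque": the same for the moment, N m; "width": finger opening in m.
Only numpy, scipy, OpenCV 4.12 (cv2) and the standard library are available. Lean on these libraries where they do the work, as an engineer would, in place of code of your own. Each camera call takes 0.05 s, during which the arm holds its last target.

## Task

The mould lies on its carrier plate, not yet fully in the small screw press. With one fingertip push the carrier by its upturned front lip straight in along the bed until the mould lies square against the stop strip at the back; then push the arms of the three-armed star handle round with a finger, clockwise seen from above, until the pressure plate has come down and clamps the mould firmly, and let go. Only push: do not lift or tip the mould with its carrier, and leave the tools round the press where they lie.

Things in the scene. Friction and masses are not known exactly. Their poses are not given: they have to be found in the camera images.
- press: Grey screw press bolted to the bench. Origin: on the bench top under the screw's axis; +x runs from its open front (towards the robot) to its back, +y to its left, z up. Bed: bright flat steel plate on stiff disc springs, top at z = 30 mm (up to 4 mm lower under the clamp), 84 mm wide, from x = -102 to +66 mm. Two upright columns, 16 mm thick, at x = 0, y = +-63 mm.
- stop_face (a point): Middle of the front face of the stop strip, which lies across the bed at the back: 62 mm wide, 14 mm high, at x = +52 mm in the press's frame.
- crosshead_top (a point): Middle of the top of the crosshead on the columns, on the screw's axis: 36 mm (x) by 158 mm (y), from z = 110 to 134 mm above the bench; the nuts on it reach up to z = 146 mm.
- mould_carrier: Loose: aluminium mould block, 104 mm (x) by 64 mm (y) by 26 mm, fixed on a 4 mm steel plate, 0.55 to 1 kg in all, lying on the bed between the columns. Origin: underside of the plate, under the block's middle; +x to the back of the press. At the start 20 to 34 mm short of home, up to 5 degrees askew. Home: back against the stop strip, origin at x = 0 in the press's frame, within 10 mm of the bed's middle.
- lip_front (a point): Middle of the front face of the carrier's upturned lip (44 mm wide, 26 mm high, 4 mm thick, 100 mm in front of the carrier's origin), 44 mm above the bench: push here, towards the back. The push takes 3 to 7 N. The handle's arms overhang the front of the press to x = -66 mm; the lip ends at x = -100 mm, so keep the gripper's body on the front side of the lip.
- star_handle (a joint): Turn of the star handle, rad, growing clockwise seen from above (screwing down), from 0 (plate fully up) to a stop at 6.0; starts at 0.5 to 2.6 and stays where it is left. Each radian lowers screw and plate by 2 mm. The plate meets the mould at about 4.0; from there it presses the sprung bed down and the clamping force grows by about 30 N per radian. Firmly clamped: 4.9 to 6.0 rad; 5.2 is a good value.
- hub (a point): Centre of the star handle, on the screw's axis at the arms' centre line, 192 mm above the bench; it stays at that height. Hub 28 mm across, 26 mm high; the screw's end stands above it, at most to 218 mm above the bench. Turning takes 0.15 N m (about 3.6 N at 42 mm from the axis) until the plate meets the mould, about 0.25 N m (6 N) at 5.5 rad.
- ball_1 (a point): Centre of the black ball (15 mm) on the end of arm 1, 58 mm from the axis. Three level steel rods, 9 mm thick, 120 degrees apart; at reading 0 arm 1 points along the press's +x, arms 2 and 3 are 120 and 240 degrees anticlockwise of it from above. Each rod is bare from 14 to 50 mm from the axis. A fingertip 25 mm below the arms' centre line passes freely all the way round.
- ball_2 (a point): Centre of the ball on the end of arm 2.
- ball_3 (a point): Centre of the ball on the end of arm 3.
- pressure_plate: Bright steel plate, 78 by 94 mm, guided on the two columns, at the foot of the screw, which goes through the turning nut in the hub without turning itself; plate and screw come straight down on the mould. Its origin is that of the press, lowered by its travel.
- plate_underside (a point): Middle of the plate's underside: about 68 mm above the bench at reading 0, 60 mm when it meets the mould.
- solder_tin: Bystander: round white tin, 49 mm across, 20 mm high, right of the front of the press's bed.
- loupe: Bystander: folding magnifier, 28 by 69 by 14 mm, lying along the right foot of the press.
- pliers_round: Bystander: pliers with blue handles, 46 by 126 by 10 mm, lying to the left.
- steel_block: Bystander: flat steel block, 60 by 60 by 18 mm, far left.
- turned_disc: Bystander: wooden disc, 96 mm across, 18 mm high, to the right in front.

How it is judged:
By the outcome, as a careful person would: the job done as asked, in the order asked, and still so for the second after the job is handed in, with the robot touching nothing.
It also fails if it takes over 51 s, if anything falls off the work surface, if the arm or the gripper's body presses on something with over 40 N, if the wrist force passes 120 N, or if a joint passes its speed limit or range.

## Working session

There is one attempt and no reset: what is moved stays moved. The work goes in short steps, Python scripts to look and compute and a tool call to move; the robot and the scene stay as the last step left them, time stands still between calls to the robot, and variables do not carry over. Pictures are saved under pics/ and viewed, and the job is handed in when it is done.

Besides the shell and the picture viewer there is one more tool, called after "Request:" by a JSON object that holds its "name" and its "arguments", one argument or row to a line. move_arm: Moves the arm, as the interface text tells. Its arguments: {"type":"object","properties":{"dp":{"type":"array"},"turn":{"type":"array"},"hand":{"type":"array"},"force":{"type":"number"}},"required":["dp","turn","hand"]}

```bash
ls; mkdir -p pics; python3 - <<'E'
from cell import arm
import cv2,json
s=arm.state()
print({k:s[k] for k in s})
for n in ["scene","side","wrist"]:
    d=arm.get_image(n)
    cv2.imwrite(f"pics/{n}0.png",d["image"])
    print(n,{k:(v if not hasattr(v,'tolist') else v.tolist()) for k,v in d.items() if k!="image"})
E
```

```text
pics
{'t': 0.0, 'joints': array([ 1.02888262e+00,  3.59476410e-01,  1.51141066e+00, -3.47397394e-05,
        1.27248665e+00, -1.15092504e-01]), 'qvel': array([ 0.00050064,  0.00263247,  0.0014164 , -0.00167268, -0.00058973,
        0.00121111]), 'tau': array([ 1.60713348e-04, -5.15375268e+01, -2.70732898e+01,  6.72543375e-02,
        3.47618200e-02, -8.57988402e-05]), 'eef_pos': array([0.24805079, 0.54558172, 0.2218349 ]), 'ee_rot': array([ 0.69166585, -0.14994968,  0.14956558, -0.69046621]), 'ft_force': array([0.48705449, 0.0071645 , 0.44538262]), 'torque': array([-0.0703334 ,  0.00047575,  0.01221918]), 'width': 0.08799000783380413}
scene {'fx': 465.37990290249724, 'fy': 465.37990290249724, 'cx': 254.9450771374357, 'cy': 188.29435550658724, 'view': [[0.45838199029987753, -0.888699558272342, -0.00995219047581326, -0.4072750020805478], [0.34383312621540535, 0.16699735005228808, 0.9240620468304358, -0.2717654419125651], [-0.819551543397768, -0.4269952929507039, 0.3821129250788024, -0.8957845642136163], [0.0, 0.0, 0.0, 1.0]]}
side {'fx': 478.41241167263325, 'fy': 478.41241167263325, 'cx': 251.71778868904113, 'cy': 189.6929952685282, 'view': [[-0.9923644082451768, -0.12310751006453415, -0.0075777446453635456, 0.45856489186014543], [0.07447002037559791, -0.6470090279649707, 0.7588369612750037, -0.26954195870386827], [-0.09832139804466647, 0.7524784772320964, 0.6512365499486402, -1.1896549970253347], [0.0, 0.0, 0.0, 1.0]]}
wrist {'fx': 288.42448317522485, 'fy': 288.42448317522485, 'cx': 250.3071760252486, 'cy': 183.87022120870674, 'T_tool_cam': [[0.0006371118146114512, -0.9613406998206707, -0.2753609503121967, -0.07670891558565197], [0.0003174154223598648, 0.27536118673778776, -0.9613407908155169, -0.1625106792872005], [0.999999746667959, 0.0005250777633516505, 0.00048058022962145454, -0.0006989761868252398], [0.0, 0.0, 0.0, 1.0]]}
```

View pics/scene0.png

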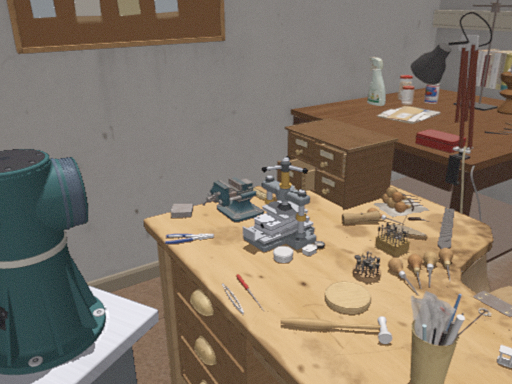

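View pics/side0.png

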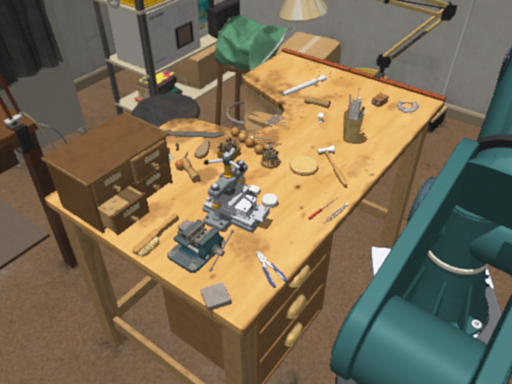

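View pics/wrist0.png

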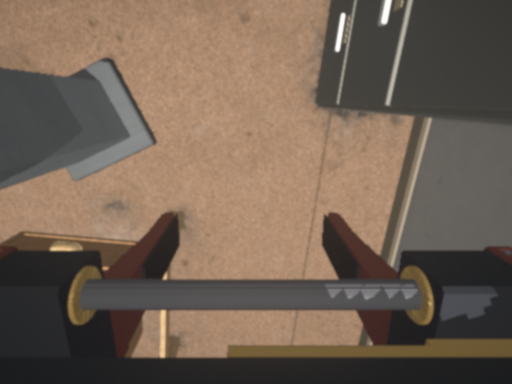

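```bash
python3 - <<'E'
import cv2
a=cv2.imread("pics/scene0.png")[145:275,190:350]
cv2.imwrite("pics/scene0z.png",cv2.resize(a,None,fx=4.6,fy=4.6,interpolation=cv2.INTER_CUBIC))
a=cv2.imread("pics/side0.png")[140:280,160:300]
cv2.imwrite("pics/side0z.png",cv2.resize(a,None,fx=4.25,fy=4.25,interpolation=cv2.INTER_CUBIC))
E
```

```text
(no output)
```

View pics/scene0z.png

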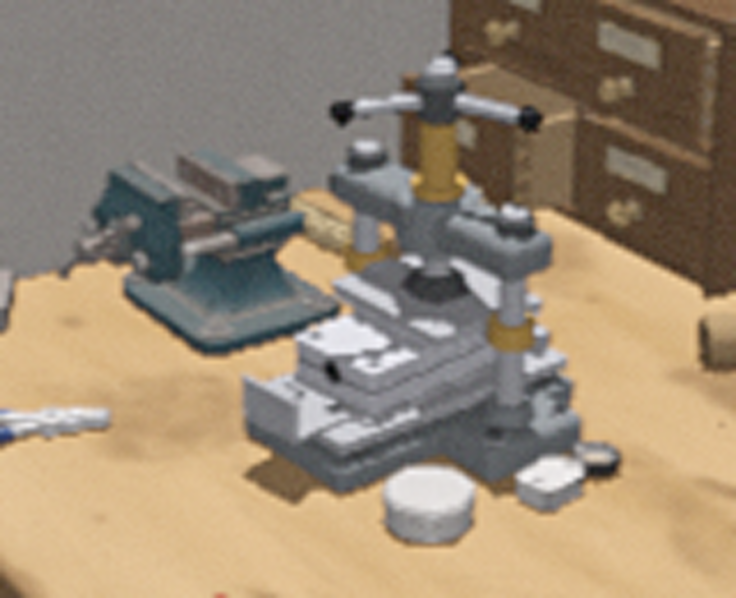

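View pics/side0z.png

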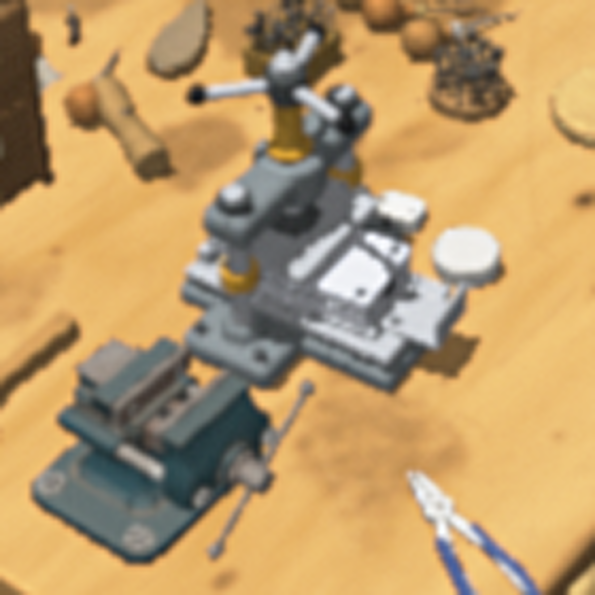

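```bash
cat > fit.py <<'E'
import numpy as np
V={'scene':(465.3799,254.945,188.294,np.array([[0.45838199029987753,-0.888699558272342,-0.00995219047581326,-0.4072750020805478],[0.34383312621540535,0.16699735005228808,0.9240620468304358,-0.2717654419125651],[-0.819551543397768,-0.4269952929507039,0.3821129250788024,-0.8957845642136163]])),
'side':(478.4124,251.7178,189.693,np.array([[-0.9923644082451768,-0.12310751006453415,-0.0075777446453635456,0.45856489186014543],[0.07447002037559791,-0.6470090279649707,0.7588369612750037,-0.26954195870386827],[-0.09832139804466647,0.7524784772320964,0.6512365499486402,-1.1896549970253347]]))}
def proj(n,P):
    f,cx,cy,M=V[n]; c=M[:,:3]@P+M[:,3]
    return np.array([cx+f*c[0]/-c[2], cy+f*(-c[1])/-c[2]])
def Z(n,u,v): return np.array([190+u/4.6,145+v/4.6]) if n=='scene' else np.array([160+u/4.25,140+v/4.25])
def press(p,P):
    c,s=np.cos(p[2]),np.sin(p[2]); return np.array([p[0]+c*P[0]-s*P[1],p[1]+s*P[0]+c*P[1],P[2]])
def ball(p,k):
    a=-p[3]+k*2*np.pi/3
    return press(p,np.array([.058*np.cos(a),.058*np.sin(a),.192]))
def carr(p,P):
    c,s=np.cos(p[6]),np.sin(p[6]); return press(p,np.array([p[4]+c*P[0]-s*P[1],p[5]+s*P[0]+c*P[1],.030+P[2]]))
E
cat > f1.py <<'E'
from fit import *
from scipy.optimize import least_squares
for n in V:
    M=V[n][3]; print(n,-M[:,:3].T@M[:,3])
obs=[('scene','hub',438,102),('side','hub',286,80),
('scene','nutL',367,145),('scene','nutR',516,212),('side','nutL',236,193),('side','nutR',348,96),
('scene','lipTL',247,377),('scene','lipTR',300,406),('side','lipTR',466,287),('side','lipTL',435,345)]
bs=[('scene',343,112),('scene',529,118),('side',197,94),('side',348,118),('side',316,32)]
def get(p,k):
    return {'hub':lambda:press(p,np.array([0,0,.192])),'nutL':lambda:press(p,np.array([0,.063,.146])),'nutR':lambda:press(p,np.array([0,-.063,.146])),
    'lipTL':lambda:carr(p,np.array([-.100,.022,.026])),'lipTR':lambda:carr(p,np.array([-.100,-.022,.026]))}[k]()
def res(p,full=False):
    r=[proj(o[0],get(p,o[1]))-Z(o[0],o[2],o[3]) for o in obs]
    for b in bs:
        d=[proj(b[0],ball(p,k))-Z(*b) for k in range(3)]
        r.append(min(d,key=lambda q:q@q))
    return np.array(r) if full else np.concatenate(r)
best=None
for yaw in np.arange(-1,1.5,.25):
  for th in np.arange(.5,2.7,.3):
    o=least_squares(res,[.55,.3,yaw,th,-.027,0,0],x_scale=[.1,.1,.1,.1,.01,.01,.1],loss='soft_l1')
    if best is None or o.cost<best.cost: best=o
print(best.cost,np.round(best.x,4)); print(np.round(res(best.x,True),2))
for k in range(3): print(k+1,ball(best.x,k))
E
python3 f1.py
```

```text
scene [-0.45401213 -0.6990568   0.58936571]
side [0.35816773 0.77724648 0.9827601 ]
11.448409702165451 [ 5.5910e-01 -2.5770e-01 -4.5110e-01  1.2837e+00 -2.1500e-02 -5.0000e-04
  6.6500e-02]
[[-0.   -0.69]
 [ 0.38  0.08]
 [-0.21 -0.01]
 [-0.59 -0.12]
 [-0.48 -1.22]
 [-1.04 -2.04]
 [-0.57 -0.57]
 [-0.65 -0.72]
 [ 0.03 -2.3 ]
 [ 0.08 -6.64]
 [-0.36  0.49]
 [ 0.09  0.45]
 [ 0.44 -0.09]
 [ 0.1   0.5 ]
 [-0.13 -0.49]]
1 [ 0.54966039 -0.31494424  0.192     ]
2 [ 0.61341523 -0.23730842  0.192     ]
3 [ 0.51430322 -0.22091301  0.192     ]
```

```bash
python3 - <<'E'
from scipy.spatial.transform import Rotation as R
import numpy as np
r=R.from_quat([0.69166585,-0.14994968,0.14956558,-0.69046621]).as_matrix()
print(np.round(r,3)); x=r[:,0]; print("yaw of tool x",np.arctan2(x[1],x[0]))
E
```

```text
[[ 0.91  -0.001  0.414]
 [-0.414 -0.002  0.91 ]
 [-0.    -1.    -0.002]]
yaw of tool x -0.4268111235807279
```

Request:
{"name": "move_arm", "arguments": {
  "dp": [
    [20,-8,-20],
    [34,-8,-34],
    [34,-8,-34],
    [34,-8,-34],
    [34,-8,-34],
    [34,-8,-34],
    [34,-8,-34],
    [34,-8,-34]
  ],
  "turn": [0,0,0,0,0,0,0,0.02],
  "hand": [0,0,0,0,0,0,0,0],
  "force": 30
}}

```text
t: 0.95
eef_pos: [0.3765, 0.2026, 0.2869]
ee_rot: [0.69, -0.157, 0.157, -0.69]
ft_force: [1.2, -0.3, -0.2]
width: 0.0273
```

Request:
{"name": "move_arm", "arguments": {
  "dp": [
    [34,-8,-34],
    [34,-8,-34],
    [34,-8,-34],
    [34,-8,-34],
    [34,0,-34],
    [34,0,-34],
    [34,0,-34],
    [34,0,-34]
  ],
  "turn": [0,0,0,0,0,0,0,0],
  "hand": [0,0,0,0,0,0,0,0]
}}

```text
t: 1.75
eef_pos: [0.5043, -0.1603, 0.3185]
ee_rot: [-0.689, 0.157, -0.157, 0.69]
ft_force: [0.9, 1.0, 0.1]
width: 0.0004
```

Request:
{"name": "move_arm", "arguments": {
  "dp": [
    [30,0,-25],
    [30,0,-25],
    [20,0,-18],
    [6,0,-5],
    [0,0,0],
    [0,0,0],
    [0,0,0],
    [0,0,0]
  ],
  "turn": [0,0,0,0,0,0,0,0],
  "hand": [0,0,0,0,0,0,0,0]
}}

```text
t: 2.55
eef_pos: [0.5499, -0.2601, 0.319]
ee_rot: [-0.69, 0.156, -0.156, 0.69]
ft_force: [0.1, 0.5, 0.8]
width: 0.0002
```

```bash
python3 - <<'E'
from cell import arm
import cv2,json
s=arm.state(); print(s["eef_pos"],s["ee_rot"],s["joints"],s["ft_force"])
d=arm.get_image("wrist"); cv2.imwrite("pics/wrist1.png",d["image"])
json.dump([list(s["eef_pos"]),list(s["ee_rot"])],open("w1.json","w"))
cv2.imwrite("pics/wrist1z.png",cv2.resize(d["image"],None,fx=1.56,fy=1.56,interpolation=cv2.INTER_CUBIC))
E
```

```text
[ 0.54992255 -0.26006602  0.31904039] [-0.68961154  0.15621331 -0.15627864  0.68964507] [-5.55299156e-01  3.02677853e-01  1.35508241e+00  7.52615398e-05
  1.48376054e+00 -1.68049403e+00] [0.05804163 0.5415263  0.77105813]
```

View pics/wrist1z.png

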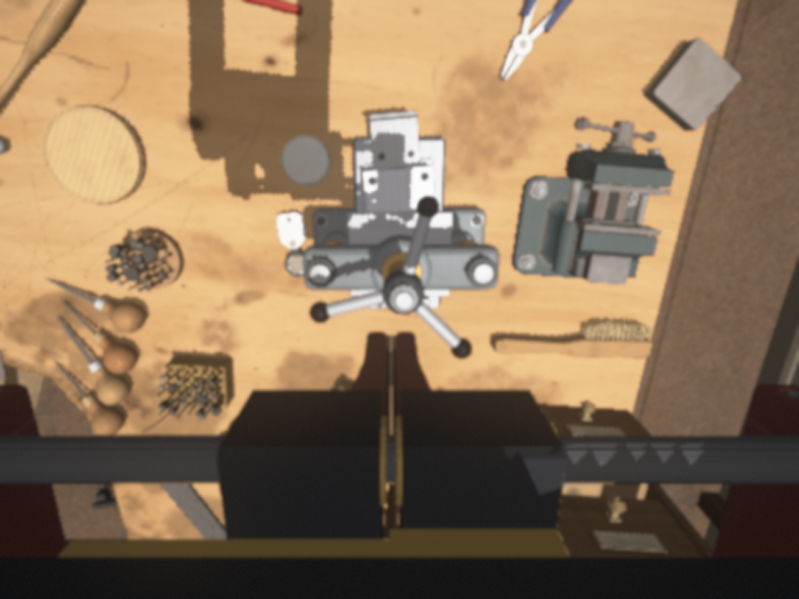

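```bash
python3 - <<'E'
import cv2
a=cv2.imread("pics/wrist1.png")[60:240,170:340]
cv2.imwrite("pics/wrist1zz.png",cv2.resize(a,None,fx=3.3,fy=3.3,interpolation=cv2.INTER_CUBIC))
E
```

```text
(no output)
```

View pics/wrist1zz.png

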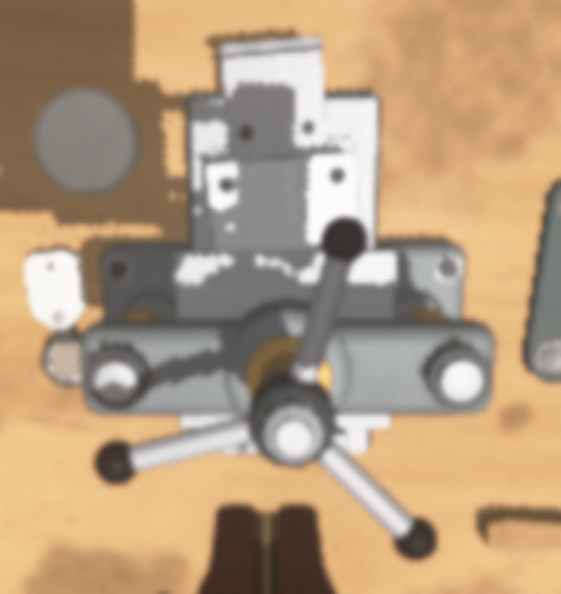

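```bash
cat > f2.py <<'E'
from fit import *
import json
from scipy.spatial.transform import Rotation as R
from scipy.optimize import least_squares
T=np.array([[0.0006371118146114512,-0.9613406998206707,-0.2753609503121967,-0.07670891558565197],[0.0003174154223598648,0.27536118673778776,-0.9613407908155169,-0.1625106792872005],[0.999999746667959,0.0005250777633516505,0.00048058022962145454,-0.0006989761868252398],[0,0,0,1]])
def addw(name,pos,q):
    W=np.eye(4); W[:3,:3]=R.from_quat(q).as_matrix(); W[:3,3]=pos
    V[name]=(288.42448,250.30718,183.87022,np.linalg.inv(W@T)[:3])
addw('w1',*json.load(open('w1.json')))
def Z2(n,u,v): return np.array([170+u/3.3,60+v/3.3]) if n=='w1' else Z(n,u,v)
pts={'hub':(0,0,.192),'nutL':(0,.063,.146),'nutR':(0,-.063,.146),'cFR':(-.018,-.079,.134),'cFL':(-.018,.079,.134),'cBR':(.018,-.079,.134),'cBL':(.018,.079,.134),'bFR':(-.102,-.042,.030),'bFL':(-.102,.042,.030)}
cpts={'lipTL':(-.1,.022,.026),'lipTR':(-.1,-.022,.026)}
obs=[('scene','hub',438,102),('side','hub',286,80),
('scene','nutL',367,145),('scene','nutR',516,212),('side','nutL',236,193),('side','nutR',348,96),
('scene','lipTL',247,377),('scene','lipTR',300,406),
('w1','cFR',84,324),('w1','cFL',492,322),('w1','cBR',84,412),('w1','cBL',492,412),('w1','bFR',188,93),('w1','bFL',380,95),
('w1','lipTR',219,43),('w1','lipTL',322,38)]
bs=[('scene',343,112,2),('scene',529,118,0),('side',197,94,1),('side',348,118,2),('side',316,32,0),('w1',345,240,2),('w1',115,462,0),('w1',416,538,1)]
def get(p,k): return press(p,np.array(pts[k])) if k in pts else carr(p,np.array(cpts[k]))
def res(p,full=False):
    r=[proj(o[0],get(p,o[1]))-Z2(o[0],o[2],o[3]) for o in obs]
    r+=[proj(b[0],ball(p,b[3]))-Z2(*b[:3]) for b in bs]
    return np.array(r) if full else np.concatenate(r)
if __name__=="__main__":
    o=least_squares(res,[.559,-.258,-.451,1.28,-.0215,0,0.066],x_scale=[.1,.1,.1,.1,.01,.01,.1],loss='soft_l1')
    p=o.x; np.save('p.npy',p)
    print(o.cost,np.round(p,4)); rr=np.round(res(p,True),2)
    for k,r in zip(obs+bs,rr): print(k,r)
E
python3 f2.py
```

```text
16.167951081465286 [ 0.5603 -0.2568 -0.4451  1.3119 -0.0229 -0.002   0.0452]
('scene', 'hub', 438, 102) [-0.16 -0.88]
('side', 'hub', 286, 80) [-0.09  0.26]
('scene', 'nutL', 367, 145) [-0.46 -0.17]
('scene', 'nutR', 516, 212) [-0.66 -0.38]
('side', 'nutL', 236, 193) [-0.84 -0.98]
('side', 'nutR', 348, 96) [-1.58 -1.91]
('scene', 'lipTL', 247, 377) [-1.02 -0.7 ]
('scene', 'lipTR', 300, 406) [-1.34 -0.77]
('w1', 'cFR', 84, 324) [-3.03 -0.16]
('w1', 'cFL', 492, 322) [2.64 0.3 ]
('w1', 'cBR', 84, 412) [-1.41  1.42]
('w1', 'cBL', 492, 412) [0.71 1.29]
('w1', 'bFR', 188, 93) [0.62 0.94]
('w1', 'bFL', 380, 95) [-1.12  0.27]
('w1', 'lipTR', 219, 43) [-0.74  0.27]
('w1', 'lipTL', 322, 38) [-0.15  0.21]
('scene', 343, 112, 2) [-0.71  0.12]
('scene', 529, 118, 0) [-0.38  0.4 ]
('side', 197, 94, 1) [-0.11 -0.19]
('side', 348, 118, 2) [-0.73  0.9 ]
('side', 316, 32, 0) [-0.15 -0.24]
('w1', 345, 240, 2) [-0.68 -1.49]
('w1', 115, 462, 0) [ 0.39 -1.1 ]
('w1', 416, 538, 1) [-0.4  -1.28]
```

Request:
{"name": "move_arm", "arguments": {
  "dp": [
    [-30,0,1.5],
    [-45,0,1],
    [-45,10,1],
    [-25,38,1],
    [-12,46,0],
    [0,49,0],
    [0,49,0],
    [0,40,0]
  ],
  "turn": [0,0,0,0,0,0,0,0],
  "hand": [0,0,0,0,0,0,0,0]
}}

```text
t: 3.4
eef_pos: [0.41, -0.1886, 0.0853]
ee_rot: [0.69, -0.156, 0.157, -0.69]
ft_force: [0.6, 0.1, -0.3]
width: 0.0006
```

Request:
{"name": "move_arm", "arguments": {
  "dp": [
    [0,30,0],
    [0,19,0],
    [0,0,0],
    [0,0,0],
    [0,0,0],
    [0,0,0],
    [0,0,0],
    [0,0,0]
  ],
  "turn": [0,0,0,0,0,0,0,0],
  "hand": [0,0,0,0,0,0,0,0]
}}

```text
t: 4.2
eef_pos: [0.411, -0.1897, 0.0383]
ee_rot: [0.69, -0.156, 0.157, -0.689]
ft_force: [0.7, 0.1, 0.1]
width: 0.0007
```

```bash
cat > look.py <<'E'
import sys,cv2,numpy as np
from cell import arm
p=np.load('p.npy')
def st():
    s=arm.state(); d=s["eef_pos"][:2]-p[:2]; c,sn=np.cos(p[2]),np.sin(p[2])
    f=s["ft_force"]
    from scipy.spatial.transform import Rotation as R
    x=R.from_quat(s["ee_rot"]).as_matrix()[:,0]
    print("t",round(s["t"],2),"press mm",np.round(1e3*np.array([c*d[0]+sn*d[1],-sn*d[0]+c*d[1],s["eef_pos"][2]]),1),"F press",np.round([c*f[0]+sn*f[1],-sn*f[0]+c*f[1],f[2]],1),"tool yaw-press",round(np.arctan2(x[1],x[0])-p[2],3),"j",np.round(s["joints"],2),"w",round(s["width"],4)); return s
def pic(n,name,box=None,f=1.5):
    a=arm.get_image(n)["image"]
    cv2.imwrite(f"pics/{name}_full.png",a)
    if box: a=a[box[1]:box[3],box[0]:box[2]]
    cv2.imwrite(f"pics/{name}.png",cv2.resize(a,None,fx=f,fy=f,interpolation=cv2.INTER_CUBIC))
E
python3 - <<'E'
from look import *
st()
pic("scene","s2",(190,145,350,275),4.6)
pic("wrist","w2")
E
```

```text
t 4.2 press mm [-163.6   -3.8   38.3] F press [0.5 0.4 0.1] tool yaw-press -0.002 j [-0.59  0.43  2.01 -0.    0.7  -1.71] w 0.0007
```

View pics/s2.png

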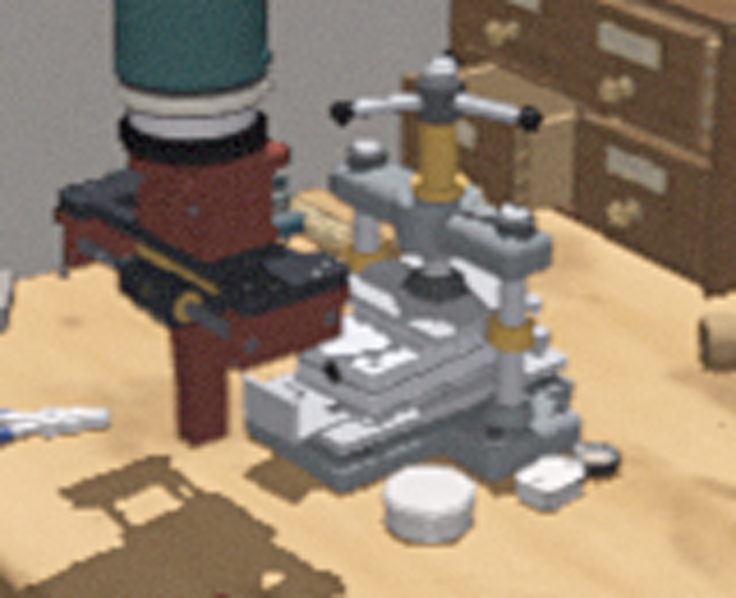

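View pics/w2.png

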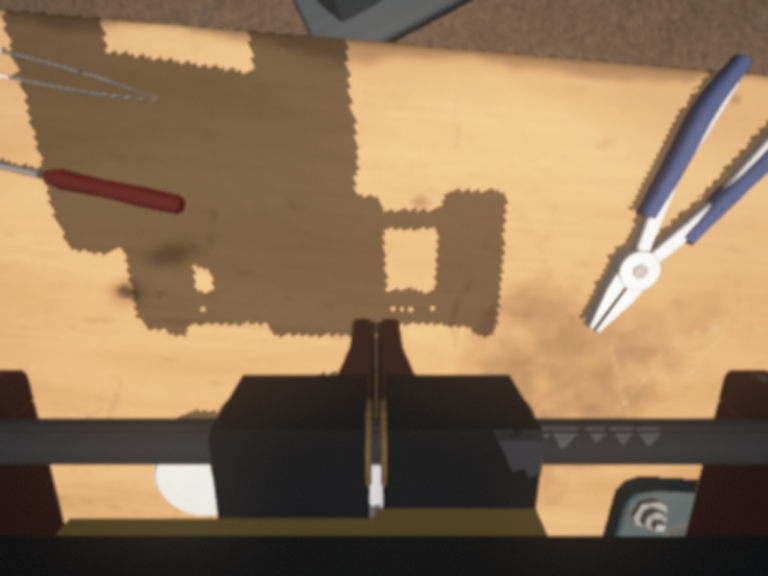

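Request:
{"name": "move_arm", "arguments": {
  "dp": [
    [10,0,0.5],
    [10,0,0],
    [6,0,0],
    [4,0,0],
    [4,0,0],
    [4,0,0],
    [4,0,0],
    [4,0,0]
  ],
  "turn": [0,0,0,0,0,0,0,0],
  "hand": [0,0,0,0,0,0,0,0]
}}

```text
t: 5.1
eef_pos: [0.4508, -0.2079, 0.037]
ee_rot: [-0.689, 0.158, -0.155, 0.69]
ft_force: [-1.9, 0.8, -1.8]
width: 0.0001
```

```bash
python3 - <<'E'
from look import *
st()
pic("scene","s3",(190,145,350,275),4.6)
E
```

```text
t 5.1 press mm [-119.9   -3.    37. ] F press [-2.1 -0.1 -1.8] tool yaw-press -0.002 j [-0.57  0.47  1.92 -0.    0.76 -1.7 ] w 0.0001
```

View pics/s3.png

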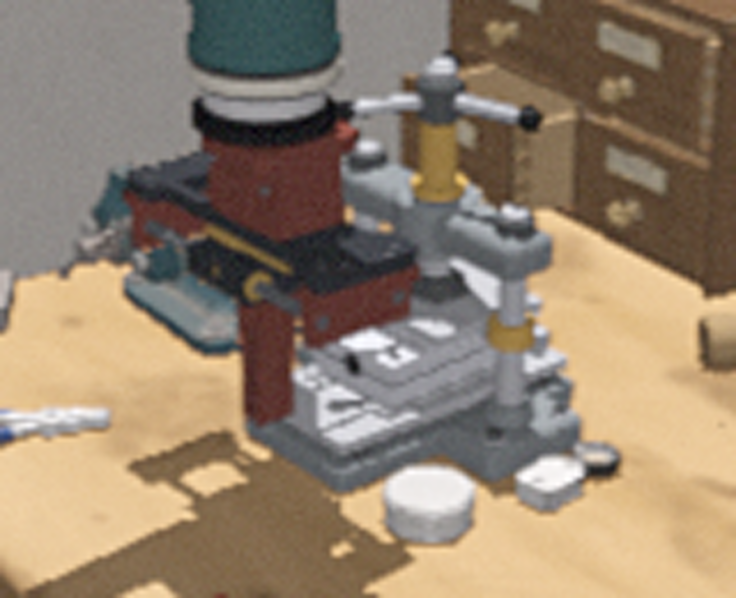

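Request:
{"name": "move_arm", "arguments": {
  "dp": [
    [1.5,0,0],
    [1.5,0,0],
    [1,0,0],
    [1,0,0],
    [1,0,0],
    [1,0,0],
    [0,0,0],
    [0,0,0]
  ],
  "turn": [0,0,0,0,0,0,0,0],
  "hand": [0,0,0,0,0,0,0,0]
}}

```text
t: 5.95
eef_pos: [0.4584, -0.2118, 0.0376]
ee_rot: [-0.69, 0.157, -0.157, 0.69]
ft_force: [-2.4, 1.9, -0.9]
width: 0.0005
```

```bash
python3 - <<'E'
from look import *
st()
E
```

```text
t 5.95 press mm [-111.3   -3.2   37.6] F press [-3.   0.7 -0.9] tool yaw-press -0.002 j [-0.57  0.48  1.9  -0.    0.77 -1.69] w 0.0005
```

Force still only sliding friction; continue in small steps, watching for the stop.

Request:
{"name": "move_arm", "arguments": {
  "dp": [
    [1,0,0],
    [1,0,0],
    [0,0,0],
    [0,0,0],
    [0,0,0],
    [0,0,0],
    [0,0,0],
    [0,0,0]
  ],
  "turn": [0,0,0,0,0,0,0,0],
  "hand": [0,0,0,0,0,0,0,0]
}}

```text
t: 6.75
eef_pos: [0.4586, -0.2116, 0.0373]
ee_rot: [-0.689, 0.158, -0.155, 0.69]
ft_force: [-5.3, 3.4, -0.7]
width: 0.0002
```

```bash
python3 - <<'E'
from look import *
st()
E
```

```text
t 6.75 press mm [-111.2   -3.    37.3] F press [-6.2  0.8 -0.7] tool yaw-press -0.002 j [-0.57  0.48  1.9  -0.    0.77 -1.69] w 0.0002
```

Request:
{"name": "move_arm", "arguments": {
  "dp": [
    [1,0,0],
    [1,0,0],
    [1,0,0],
    [0,0,0],
    [0,0,0],
    [0,0,0],
    [0,0,0],
    [0,0,0]
  ],
  "turn": [0,0,0,0,0,0,0,0],
  "hand": [0,0,0,0,0,0,0,0]
}}

```text
t: 7.55
eef_pos: [0.4587, -0.2116, 0.0372]
ee_rot: [-0.689, 0.159, -0.153, 0.69]
ft_force: [-12.4, 4.6, 6.9]
width: 0.0007
```

```bash
python3 - <<'E'
from look import *
st()
pic("scene","s4",(190,145,350,275),4.6)
pic("side","d4",(160,140,300,280),4.25)
E
```

```text
t 7.55 press mm [-111.1   -3.    37.2] F press [-13.1  -1.2   6.9] tool yaw-press -0.001 j [-0.57  0.48  1.89 -0.    0.78 -1.69] w 0.0007
```

View pics/s4.png

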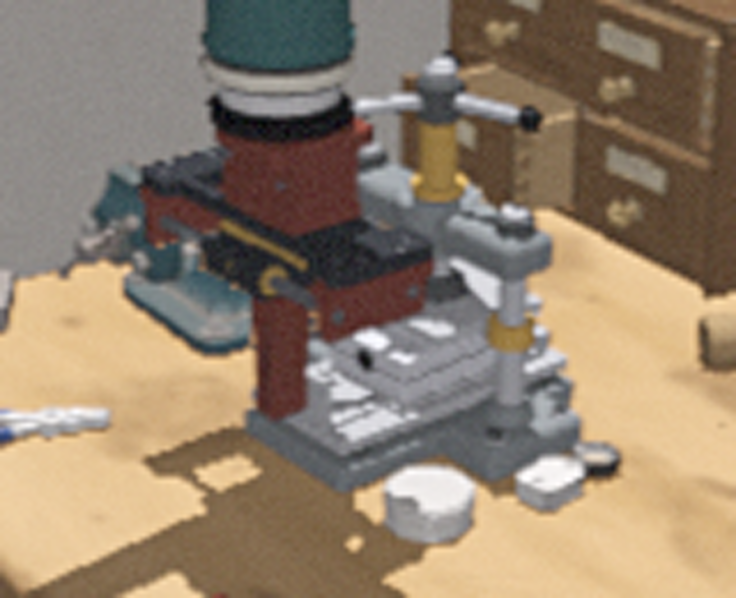

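View pics/d4.png

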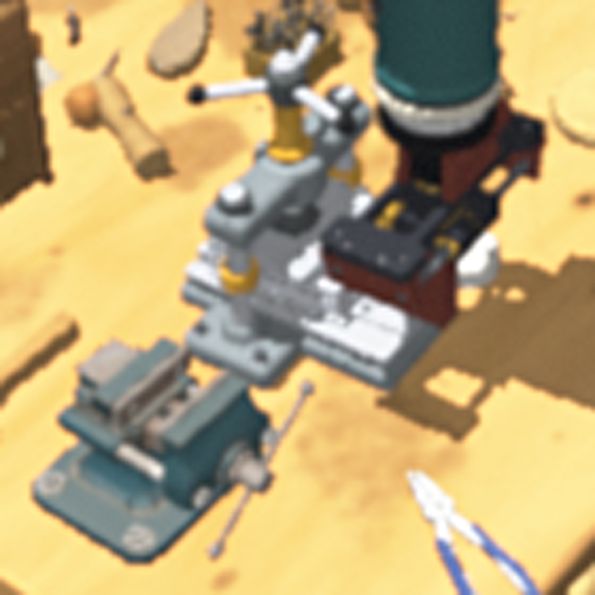

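Request:
{"name": "move_arm", "arguments": {
  "dp": [
    [-3,0,0],
    [-6,0,0],
    [-14,0,0],
    [-14,-5,0],
    [0,-35,0],
    [0,-48,0],
    [0,-48,0],
    [0,-48,0]
  ],
  "turn": [0,0,0,0,0,0,0,0],
  "hand": [0,0,0,0,0,0,0,0]
}}

```text
t: 8.45
eef_pos: [0.4299, -0.1983, 0.2244]
ee_rot: [0.69, -0.156, 0.158, -0.689]
ft_force: [0.7, -0.0, -0.4]
width: 0.0004
```

Request:
{"name": "move_arm", "arguments": {
  "dp": [
    [0,-40,0],
    [10,-30,-2],
    [30,-20,-4],
    [30,-8,-4],
    [22,0,-4],
    [6,0,-2],
    [0,0,0],
    [0,0,0]
  ],
  "turn": [0,0,0,0,0,0,0,0],
  "hand": [0,0,0,0,0,0,0,0]
}}

```text
t: 9.25
eef_pos: [0.5102, -0.2541, 0.3194]
ee_rot: [-0.689, 0.157, -0.156, 0.69]
ft_force: [0.2, -0.3, 0.2]
width: 0.0003
```

```bash
python3 - <<'E'
from look import *
import json
s=st()
json.dump([list(s["eef_pos"]),list(s["ee_rot"])],open("w5.json","w"))
pic("wrist","w5",(170,70,340,250),3.3)
E
```

```text
t 9.25 press mm [-46.4 -19.2 319.4] F press [ 0.3 -0.2  0.2] tool yaw-press -0.002 j [-0.58  0.24  1.44 -0.    1.46 -1.71] w 0.0003
```

View pics/w5.png

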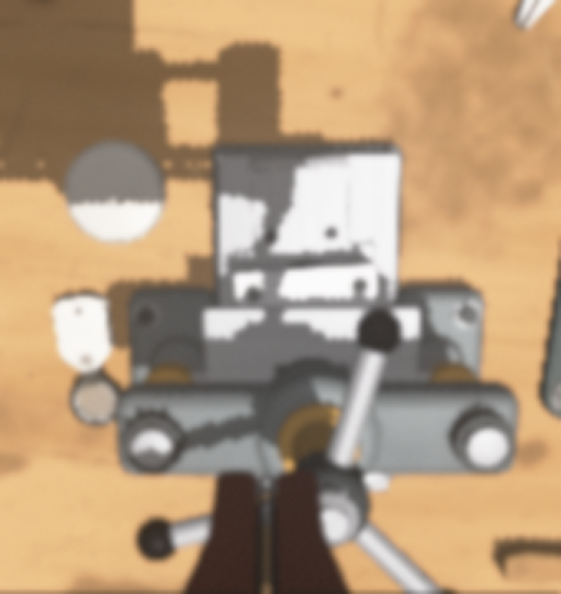

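```bash
python3 - <<'E'
import cv2,numpy as np
from f2 import *
addw('w5',*json.load(open('w5.json')))
a=cv2.imread("pics/w5_full.png")[105:185,220:300]
a=cv2.resize(a,None,fx=7.4,fy=7.4,interpolation=cv2.INTER_CUBIC).astype(float)
a=255*(a/255)**2.2
p=np.load('p.npy').copy()
p[4]=0; p[6]=0
cv2.imwrite("pics/w5z.png",a.astype('uint8'))
for k in ((-.1,.022,.026),(-.1,-.022,.026),(-.052,.032,.030),(-.052,-.032,.030)):
    print(k,(proj('w5',carr(p,np.array(k)))-[220,105])*7.4)
for k in('bFR','bFL'): print(k,(proj('w5',get(p,k))-[220,105])*7.4)
E
```

```text
(-0.1, 0.022, 0.026) [429.16782142  96.4619562 ]
(-0.1, -0.022, 0.026) [203.39303396  97.01746549]
(-0.052, 0.032, 0.03) [475.44785767 344.19050936]
(-0.052, -0.032, 0.03) [154.24543294 344.94884582]
bFR [117.20731437  80.36919032]
bFL [524.30174273  79.36479503]
```

View pics/w5z.png

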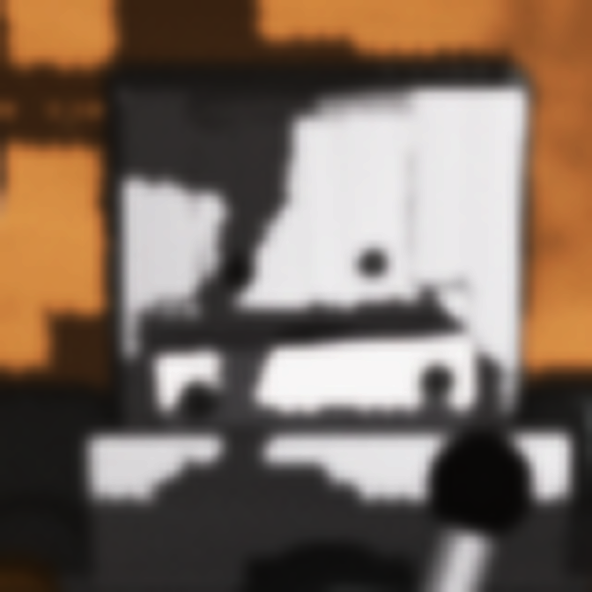

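```bash
python3 - <<'E'
import cv2,numpy as np
g=cv2.cvtColor(cv2.imread("pics/w5_full.png"),cv2.COLOR_BGR2GRAY).astype(float)
np.set_printoptions(linewidth=250)
print("cols",list(range(238,288,2)))
for r in range(112,168): print(r,g[r,238:288:2].astype(int))
E
```

```text
cols [238, 240, 242, 244, 246, 248, 250, 252, 254, 256, 258, 260, 262, 264, 266, 268, 270, 272, 274, 276, 278, 280, 282, 284, 286]
112 [102 102 104 104 105 103 104 105 104 107 107 107 105 105 107 128 141 147 148 144 145 134 130 134 132]
113 [ 94  94  94  95  95  96  95  96  96  97  97  98  96  97  97 103 109 115 114 114 114 111 109 110 107]
114 [ 88  88  87  89  88  89  89  90  90  90  91  91  91  90  91  91  94 102  98 103 102 105 107 107 100]
115 [ 88  87  86  87  88  87  88  88  89  90  89  90  90  90  91  92  94 101  99 108 108 112 114 114 109]
116 [ 93  93  94  93  91  91  91  91  92  93  92  91  92  96 101 108 116 120 128 148 154 155 156 156 155]
117 [105 105 106 104  96  95  96  97  97  97  96  96 106 125 135 146 156 162 174 207 218 219 219 218 219]
118 [114 113 113 111 100 100 102 104 105 106 106 107 131 165 176 184 192 196 204 232 240 241 240 240 241]
119 [115 116 116 113 103 106 108 111 111 111 112 125 156 195 204 212 215 217 220 238 244 245 245 244 245]
120 [116 117 117 114 106 107 111 113 112 112 118 161 189 216 223 231 231 232 232 240 244 245 245 244 245]
121 [116 117 11
[... 4266 characters left out ...]
139 156 154 155 140 138 144 147 151 147 143 133 139 147 122 118]
162 [122 121 132 133 125 128 123 121 122 130 138 140 141 140 139 140 142 142 141 142 140 136 124 107 105]
163 [159 160 164 166 163 161 127 113 116 144 169 174 175 176 176 177 178 178 179 179 176 149 109  87  89]
164 [213 213 215 215 215 208 145 112 118 178 218 221 222 223 223 223 224 224 225 225 218 155  89  65  71]
165 [233 233 234 231 231 226 152 114 127 209 235 237 237 238 239 239 240 240 240 240 224 133  68  56  59]
166 [237 237 237 228 224 217 141 114 129 212 231 231 232 239 242 242 242 243 243 242 207  97  57  54  55]
167 [236 237 235 213 185 175 124 114 123 179 196 195 200 231 241 242 242 243 243 240 175  69  54  54  54]
```

Request:
{"name": "move_arm", "arguments": {
  "dp": [
    [-25,0,6],
    [-40,0,10],
    [-30,25,7],
    [0,46,0],
    [0,49,0],
    [0,49,0],
    [0,49,0],
    [0,40,0]
  ],
  "turn": [0,0,0,0,0,0,0,0],
  "hand": [0,0,0,0,0,0,0,0]
}}

```text
t: 10.1
eef_pos: [0.4339, -0.1919, 0.0601]
ee_rot: [-0.689, 0.157, -0.156, 0.69]
ft_force: [-0.8, 0.6, -1.2]
width: 0.0008
```

Request:
{"name": "move_arm", "arguments": {
  "dp": [
    [0,22,0],
    [4,0,0],
    [10,0,0],
    [8,0,0],
    [2,0,0],
    [2,0,0],
    [1,0,0],
    [1,0,0]
  ],
  "turn": [0,0,0,0,0,0,0,0],
  "hand": [0,0,0,0,0,0,0,0]
}}

```text
t: 10.9
eef_pos: [0.4607, -0.2051, 0.04]
ee_rot: [0.69, -0.157, 0.157, -0.689]
ft_force: [1.1, 0.2, 0.4]
width: 0.0006
```

```bash
python3 - <<'E'
from look import *
s=st()
E
```

```text
t 10.9 press mm [-112.1    3.7   40. ] F press [0.9 0.7 0.4] tool yaw-press -0.002 j [-0.56  0.47  1.9  -0.    0.77 -1.68] w 0.0006
```

Request:
{"name": "move_arm", "arguments": {
  "dp": [
    [1,0,0],
    [1,0,0],
    [1,0,0],
    [1,0,0],
    [1,0,0],
    [0,0,0],
    [0,0,0],
    [0,0,0]
  ],
  "turn": [0,0,0,0,0,0,0,0],
  "hand": [0,0,0,0,0,0,0,0]
}}

```text
t: 11.7
eef_pos: [0.4612, -0.2052, 0.0391]
ee_rot: [-0.689, 0.159, -0.154, 0.69]
ft_force: [-8.6, 3.3, 8.6]
width: 0.0006
```

```bash
python3 - <<'E'
from look import *
s=st()
E
```

```text
t 11.7 press mm [-111.6    3.9   39.1] F press [-9.2 -0.7  8.6] tool yaw-press -0.001 j [-0.56  0.48  1.89 -0.    0.78 -1.68] w 0.0006
```

Request:
{"name": "move_arm", "arguments": {
  "dp": [
    [1,-1,0],
    [1,-1,0],
    [1,-1,0],
    [1,0,0],
    [0,0,0],
    [0,0,0],
    [0,0,0],
    [0,0,0]
  ],
  "turn": [0,0,0,0,0,0,0,0],
  "hand": [0,0,0,0,0,0,0,0]
}}

```text
t: 12.5
eef_pos: [0.4621, -0.2044, 0.0405]
ee_rot: [-0.688, 0.161, -0.152, 0.691]
ft_force: [-9.5, 6.7, -0.9]
width: 0.0003
```

```bash
python3 - <<'E'
from look import *
s=st()
E
```

```text
t 12.5 press mm [-111.1    5.    40.5] F press [-11.4   2.   -0.9] tool yaw-press -0.001 j [-0.55  0.48  1.88  0.    0.79 -1.68] w 0.0003
```

Request:
{"name": "move_arm", "arguments": {
  "dp": [
    [1,0,-0.5],
    [1,0,-0.5],
    [1,-0.5,0],
    [1,-0.5,0],
    [1,-0.5,0],
    [1,0,0],
    [0,0,0],
    [0,0,0]
  ],
  "turn": [0,0,0,0,0,0,0,0],
  "hand": [0,0,0,0,0,0,0,0]
}}

```text
t: 13.3
eef_pos: [0.4622, -0.2045, 0.0407]
ee_rot: [-0.686, 0.165, -0.148, 0.693]
ft_force: [-16.4, 11.4, -1.8]
width: 0.0007
```

```bash
python3 - <<'E'
from look import *
s=st()
pic("scene","s6",(190,145,350,275),4.6)
E
```

```text
t 13.3 press mm [-111.     4.9   40.7] F press [-19.7   3.3  -1.8] tool yaw-press -0.001 j [-0.55  0.48  1.87  0.    0.81 -1.68] w 0.0007
```

View pics/s6.png

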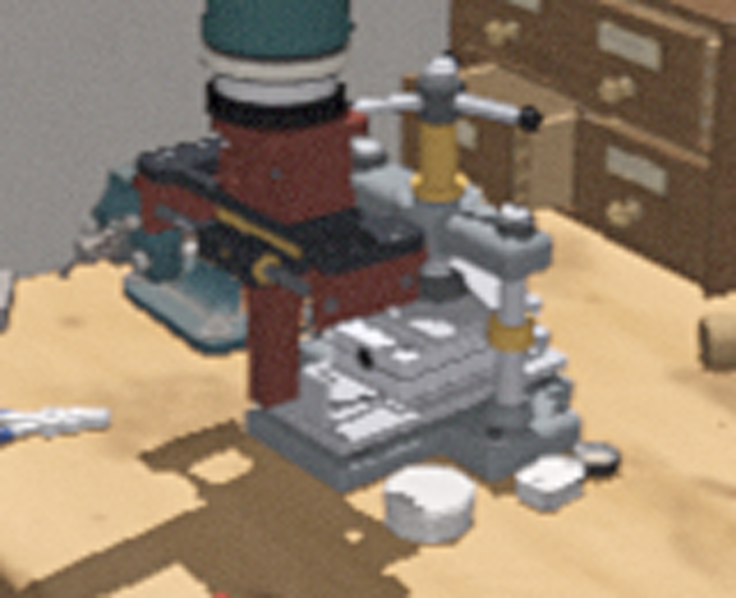

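Request:
{"name": "move_arm", "arguments": {
  "dp": [
    [-6,0,0],
    [-10,0,0],
    [-14,0,0],
    [-12,-5,0],
    [0,-35,0],
    [0,-48,0],
    [0,-48,0],
    [0,-40,0]
  ],
  "turn": [0,0,0,0,0,0,0,0],
  "hand": [0,0,0,0,0,0,0,0]
}}

```text
t: 14.15
eef_pos: [0.4364, -0.1948, 0.2235]
ee_rot: [0.69, -0.156, 0.158, -0.689]
ft_force: [0.2, -1.0, -0.0]
width: 0.0007
```

Request:
{"name": "move_arm", "arguments": {
  "dp": [
    [0,-30,0],
    [20,0,-3],
    [30,0,-3],
    [30,0,-3],
    [0,0,0],
    [0,0,0],
    [0,0,0],
    [0,0,0]
  ],
  "turn": [0,0,0,0,0,0,0,0],
  "hand": [0,0,0,0,0,0,0,0]
}}

```text
t: 14.95
eef_pos: [0.5032, -0.2364, 0.2503]
ee_rot: [-0.69, 0.157, -0.156, 0.69]
ft_force: [0.2, 0.6, 0.4]
width: 0.0006
```

```bash
python3 - <<'E'
from look import *
import json
s=st()
json.dump([list(s["eef_pos"]),list(s["ee_rot"])],open("w7.json","w"))
pic("wrist","w7",(190,90,310,210),5)
from f2 import *
addw('w7',*json.load(open('w7.json')))
p=np.load('p.npy').copy(); p[4]=0;p[5]=0;p[6]=0
for k in ((-.1,.022,.026),(-.1,-.022,.026),(-.052,.032,.030),(-.052,-.032,.030)):
    print(k,(proj('w7',carr(p,np.array(k)))-[190,90])*5)
for k in('bFR','bFL','cFR','cFL'): print(k,(proj('w7',get(p,k))-[190,90])*5)
E
```

```text
t 14.95 press mm [-60.2  -6.2 250.3] F press [-0.1  0.6  0.4] tool yaw-press -0.002 j [-0.56  0.27  1.57 -0.    1.3  -1.69] w 0.0006
(-0.1, 0.022, 0.026) [419.84996717 213.22812423]
(-0.1, -0.022, 0.026) [240.20703236 213.63904468]
(-0.052, 0.032, 0.03) [457.01281288 407.69234719]
(-0.052, -0.032, 0.03) [202.45315701 408.2409575 ]
bFR [167.83796594 195.73052902]
bFL [488.59160518 194.99288487]
cFR [-42.92894078 650.39363257]
cFL [714.64438416 648.88547584]
```

View pics/w7.png

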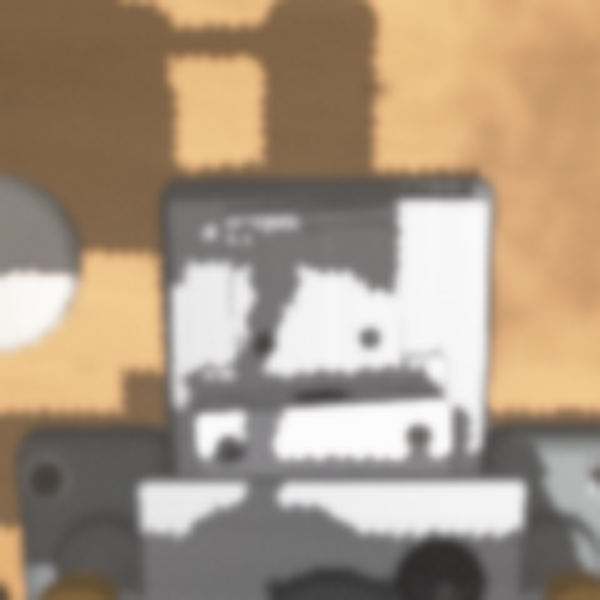

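Request:
{"name": "move_arm", "arguments": {
  "dp": [
    [-25,0,1],
    [-40,0,1],
    [-10,20,1],
    [0,46,0],
    [0,49,0],
    [0,49,0],
    [0,36,0],
    [4,9,0]
  ],
  "turn": [0,0,0,0,0,0,0,0],
  "hand": [0,0,0,0,0,0,0,0]
}}

```text
t: 15.8
eef_pos: [0.4381, -0.2016, 0.0382]
ee_rot: [-0.689, 0.159, -0.154, 0.69]
ft_force: [-0.0, 0.2, 0.0]
width: 0.0006
```

Request:
{"name": "move_arm", "arguments": {
  "dp": [
    [10,0,0],
    [6,0,0],
    [2,0,0],
    [1,0,0],
    [1,0,0],
    [1,0,0],
    [0,0,0],
    [0,0,0]
  ],
  "turn": [0,0,0,0,0,0,0,0],
  "hand": [0,0,0,0,0,0,0,0]
}}

```text
t: 16.6
eef_pos: [0.4587, -0.2119, 0.042]
ee_rot: [-0.689, 0.157, -0.156, 0.69]
ft_force: [-7.7, 2.9, 5.6]
width: 0.0007
```

```bash
python3 - <<'E'
from look import *
s=st()
E
```

```text
t 16.6 press mm [-111.    -3.2   42. ] F press [-8.2 -0.6  5.6] tool yaw-press -0.001 j [-0.57  0.47  1.89 -0.    0.78 -1.69] w 0.0007
```

Now drag the lip end to +y with ~8–10 N against it, so the rear corner acts as pivot.

Request:
{"name": "move_arm", "arguments": {
  "dp": [
    [1,-1,1],
    [0.5,-0.5,1],
    [0,0,1.5],
    [0,0,1.5],
    [0,0,1.5],
    [0,0,1.5],
    [0,0,0],
    [0,0,0]
  ],
  "turn": [0,0,0,0,0,0,0,0],
  "hand": [0,0,0,0,0,0,0,0]
}}

```text
t: 17.4
eef_pos: [0.464, -0.2052, 0.0427]
ee_rot: [-0.689, 0.157, -0.156, 0.69]
ft_force: [-4.5, 2.9, -2.7]
width: 0.0009
```

```bash
python3 - <<'E'
from look import *
s=st()
E
```

```text
t 17.4 press mm [-109.1    5.1   42.7] F press [-5.3  0.7 -2.7] tool yaw-press -0.002 j [-0.55  0.47  1.89  0.    0.78 -1.68] w 0.0009
```

Request:
{"name": "move_arm", "arguments": {
  "dp": [
    [1,0,0],
    [1,0,0],
    [1,0,0],
    [1,0,0],
    [0,0,0],
    [0,0,0],
    [0,0,0],
    [0,0,0]
  ],
  "turn": [0,0,0,0,0,0,0,0],
  "hand": [0,0,0,0,0,0,0,0]
}}

```text
t: 18.2
eef_pos: [0.4641, -0.205, 0.0422]
ee_rot: [-0.689, 0.16, -0.153, 0.691]
ft_force: [-11.7, 4.8, 4.7]
width: 0.0003
```

```bash
python3 - <<'E'
from look import *
s=st()
E
```

```text
t 18.2 press mm [-109.1    5.3   42.2] F press [-12.6  -0.7   4.7] tool yaw-press -0.001 j [-0.55  0.48  1.88 -0.    0.79 -1.68] w 0.0003
```

Request:
{"name": "move_arm", "arguments": {
  "dp": [
    [-3,0,0],
    [-8,0,0],
    [-10,0,0],
    [-12,-5,0],
    [0,-35,0],
    [0,-48,0],
    [0,-48,0],
    [0,-40,0]
  ],
  "turn": [0,0,0,0,0,0,0,0],
  "hand": [0,0,0,0,0,0,0,0]
}}

```text
t: 19.0
eef_pos: [0.439, -0.1937, 0.2219]
ee_rot: [0.69, -0.156, 0.158, -0.689]
ft_force: [0.0, -1.0, 0.1]
width: 0.0004
```

Request:
{"name": "move_arm", "arguments": {
  "dp": [
    [0,-31,0],
    [20,0,-3],
    [30,0,-3],
    [20,0,-3],
    [0,0,-3],
    [0,0,0],
    [0,0,0],
    [0,0,0]
  ],
  "turn": [0,0,0,0,0,0,0,0],
  "hand": [0,0,0,0,0,0,0,0]
}}

```text
t: 19.8
eef_pos: [0.496, -0.234, 0.2497]
ee_rot: [-0.689, 0.157, -0.156, 0.69]
ft_force: [-0.7, 0.9, 0.3]
width: 0.0004
```

```bash
cat > v.py <<'E'
from look import *
import json,sys
n=sys.argv[1]
s=st()
json.dump([list(s["eef_pos"]),list(s["ee_rot"])],open(n+".json","w"))
pic("wrist",n,(190,90,310,210),5)
from f2 import *
addw(n,*json.load(open(n+'.json')))
p=np.load('p.npy').copy(); p[4]=0;p[5]=0;p[6]=0
for k in ((-.1,.022,.026),(-.1,-.022,.026),(-.052,.032,.030),(-.052,-.032,.030)):
    print(k,(proj(n,carr(p,np.array(k)))-[190,90])*5)
for k in('bFR','bFL'): print(k,(proj(n,get(p,k))-[190,90])*5)
E
python3 v.py w8
```

```text
t 19.8 press mm [-67.8  -7.2 249.7] F press [-1.   0.5  0.3] tool yaw-press -0.002 j [-0.57  0.26  1.59 -0.    1.3  -1.69] w 0.0004
(-0.1, 0.022, 0.026) [423.22717737 244.6549836 ]
(-0.1, -0.022, 0.026) [244.3579086  245.07341274]
(-0.052, 0.032, 0.03) [460.16337572 437.49746731]
(-0.052, -0.032, 0.03) [206.66740892 438.05830869]
bFR [172.00710416 225.22792758]
bFL [491.46737881 224.47640813]
```

View pics/w8.png

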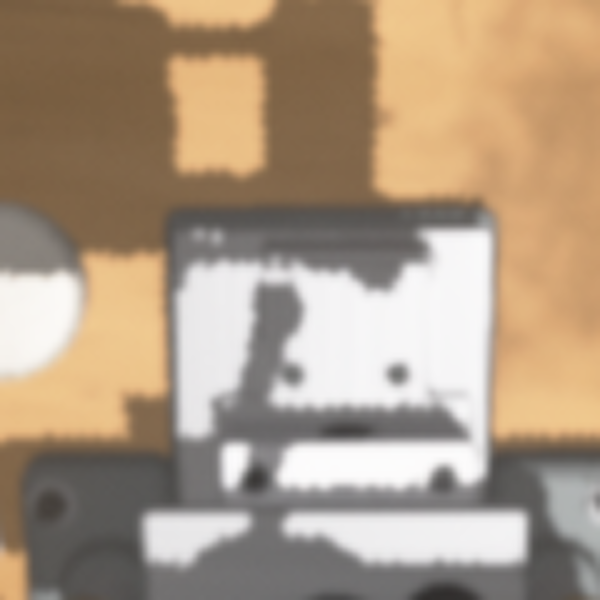

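```bash
python3 - <<'E'
import cv2,numpy as np
for n,cols,r0,r1,p0,p1 in (("w7",[231,233,247,250,255,260,265,270,275,278],165,177,182,190),("w8",[237,239,248,250,255,260,265,270,275,280,283],172,183,187,195)):
    g=cv2.cvtColor(cv2.imread(f"pics/{n}_full.png"),cv2.COLOR_BGR2GRAY).astype(float)
    def cross(c,a,b,L=185):
        v=g[a:b,c]; i=[k for k in range(len(v)-1) if v[k]<L<=v[k+1]]
        return a+i[-1]+(L-v[i[-1]])/(v[i[-1]+1]-v[i[-1]]) if i else np.nan
    m=[(c,cross(c,r0,r1)) for c in cols]; q=[(c,cross(c,p0,p1)) for c in [220,225,230,235,250,260,270,280,290]]
    for e in (m,q):
        e=np.array([x for x in e if x[1]==x[1]]); print(n,np.round(e[:,1],2),"slope",np.polyfit(e[:,0],e[:,1],1)[0] if len(e)>1 else None)
E
```

```text
w7 [172.25 172.16 171.51 171.17 170.76 170.45 170.16 169.75 169.42 168.77] slope -0.06977706682659682
w7 [186.4  186.36 186.3  186.28 186.22 186.17 186.11 186.02 185.97] slope -0.005789379021437631
w8 [178.21 178.8  178.66 178.17 178.17 178.14 177.95 177.88 177.85 177.81
 177.49] slope -0.020449222468189893
w8 [192.66 192.48 192.45 192.4  192.3  192.27 192.22 192.13 192.09] slope -0.006914290133551336
```

Request:
{"name": "move_arm", "arguments": {
  "dp": [
    [-25,0,3],
    [-37,0,4],
    [0,20,3],
    [0,44,0],
    [0,49,0],
    [0,49,0],
    [0,36,0],
    [4,10,0]
  ],
  "turn": [0,0,0,0,0,0,0,0],
  "hand": [0,0,0,0,0,0,0,0]
}}

```text
t: 20.65
eef_pos: [0.4458, -0.1986, 0.0387]
ee_rot: [-0.689, 0.159, -0.154, 0.69]
ft_force: [0.4, 0.3, -0.6]
width: 0.0005
```

Request:
{"name": "move_arm", "arguments": {
  "dp": [
    [9,0,0],
    [6,0,0],
    [3,0,0],
    [2,0,0],
    [1,-0.5,0],
    [1,-0.5,0],
    [0,0,0],
    [0,0,0]
  ],
  "turn": [0,0,0,0,0,0,0,0],
  "hand": [0,0,0,0,0,0,0,0]
}}

```text
t: 21.45
eef_pos: [0.4631, -0.207, 0.043]
ee_rot: [-0.689, 0.16, -0.152, 0.691]
ft_force: [-12.3, 4.5, -1.5]
width: 0.0
```

```bash
python3 - <<'E'
from look import *
s=st()
E
```

```text
t 21.45 press mm [-109.1    3.1   43. ] F press [-13.   -1.2  -1.5] tool yaw-press -0.001 j [-0.56  0.47  1.88 -0.    0.8  -1.68] w 0.0
```

Request:
{"name": "move_arm", "arguments": {
  "dp": [
    [0,0,1],
    [0,0,1],
    [0,0,0.5],
    [0,0,0],
    [-3,0,0],
    [-8,0,0],
    [-10,0,0],
    [-12,-5,0]
  ],
  "turn": [0,0,0,0,0,0,0,0],
  "hand": [0,0,0,0,0,0,0,0]
}}

```text
t: 22.25
eef_pos: [0.4411, -0.1942, 0.0488]
ee_rot: [0.69, -0.156, 0.158, -0.689]
ft_force: [-0.0, -0.2, 0.7]
width: 0.0005
```

Request:
{"name": "move_arm", "arguments": {
  "dp": [
    [0,-35,0],
    [0,-48,0],
    [0,-48,0],
    [0,-48,0],
    [25,-25,-6],
    [35,0,-9],
    [22,0,-9],
    [0,0,0]
  ],
  "turn": [0,0,0,0,0,0,0,0],
  "hand": [0,0,0,0,0,0,0,0]
}}

```text
t: 23.05
eef_pos: [0.5057, -0.2528, 0.253]
ee_rot: [0.69, -0.156, 0.158, -0.689]
ft_force: [0.4, 0.0, -1.4]
width: 0.0007
```

```bash
python3 v.py w9
```

```text
t 23.05 press mm [-50.9 -19.9 253. ] F press [ 0.3  0.2 -1.4] tool yaw-press -0.002 j [-0.59  0.28  1.55 -0.    1.31 -1.71] w 0.0007
(-0.1, 0.022, 0.026) [476.69088253 169.76403902]
(-0.1, -0.022, 0.026) [296.80313143 170.31041379]
(-0.052, 0.032, 0.03) [512.44784065 365.46549947]
(-0.052, -0.032, 0.03) [257.70582657 366.16713267]
bFR [220.76350558 154.77423546]
bFL [541.96239558 153.79133196]
```

View pics/w9.png

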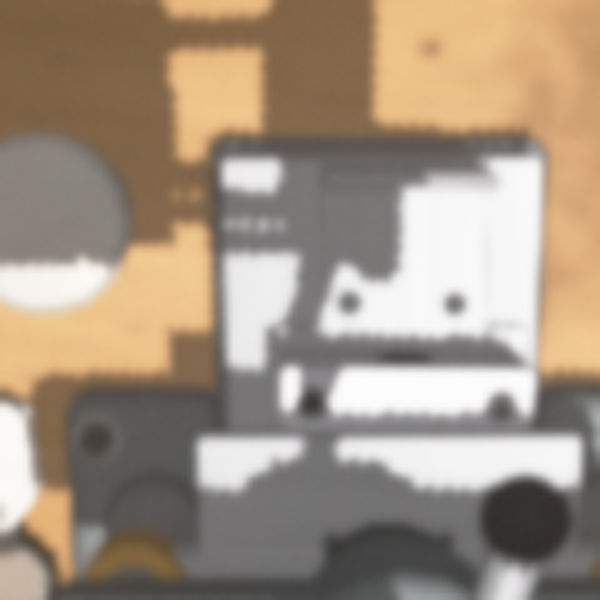

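Request:
{"name": "move_arm", "arguments": {
  "dp": [
    [4,0,1],
    [2,0,0],
    [0,20,0],
    [0,30,0],
    [0,25,0],
    [0,4,0],
    [0,0,0],
    [0,0,0]
  ],
  "turn": [0,0,0.13,0.13,0,0,0,0],
  "hand": [0,0,0,0,0,0,0,0]
}}

```text
t: 23.9
eef_pos: [0.5102, -0.2527, 0.1739]
ee_rot: [0.664, -0.244, 0.245, -0.663]
ft_force: [-0.1, -1.3, 0.1]
width: 0.0004
```

```bash
python3 - <<'E'
from look import *
s=st()
pic("scene","s10",(190,145,350,275),4.6)
pic("side","d10",(160,140,300,280),4.25)
E
```

```text
t 23.9 press mm [-47.  -17.8 173.9] F press [ 0.5 -1.3  0.1] tool yaw-press -0.261 j [-0.58  0.36  1.64 -0.    1.14 -1.45] w 0.0004
```

View pics/s10.png

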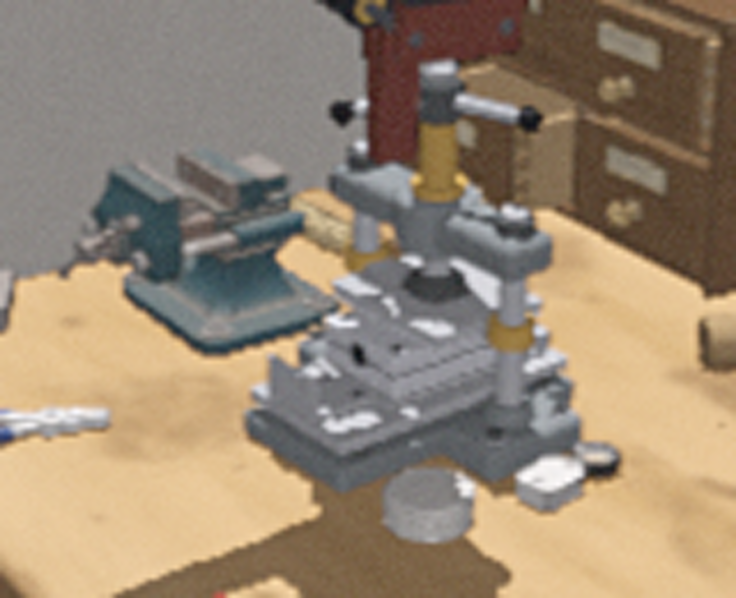

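View pics/d10.png

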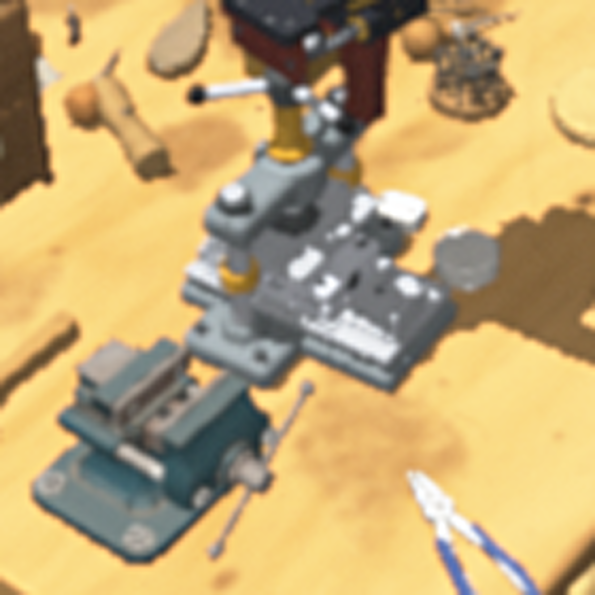

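Request:
{"name": "move_arm", "arguments": {
  "dp": [
    [1,0,4],
    [1,0,4],
    [0.5,0,3],
    [-1.6,0,3.9],
    [-1.6,0,3.9],
    [-1.6,0,3.9],
    [-1.6,0,3.9],
    [0,0,0]
  ],
  "turn": [0,0,0,0.1,0.1,0.1,0.1,0],
  "hand": [0,0,0,0,0,0,0,0]
}}

```text
t: 24.8
eef_pos: [0.5265, -0.2304, 0.1728]
ee_rot: [0.602, -0.372, 0.372, -0.601]
ft_force: [-0.3, 0.9, 0.0]
width: 0.0004
```

```bash
cat > h.py <<'E'
from look import *
from scipy.spatial.transform import Rotation as R
import sys
s=st()
Rm=R.from_quat(s["ee_rot"]).as_matrix()
h=np.array([p[0],p[1],.192])-s["eef_pos"]
print("hub in tool mm",np.round(1e3*Rm.T@h,1),"F tool",np.round(Rm.T@s["ft_force"],1))
yaw=np.arctan2(Rm[1,0],Rm[0,0])-p[2]
# arm angle if contact at 18 mm:
ht=1e3*(Rm.T@h)
print("yaw",round(yaw,3))
for off in (14.5,18):
    # arm line through hub tangent at distance off from TCP
    r=np.hypot(ht[0],ht[2]); a=np.arctan2(-h[1],-h[0])-p[2]
    print(off,"reading",round((4.189-(a-np.arcsin(off/r)))%(2*np.pi),3))
if len(sys.argv)>1:
    pic("scene","s"+sys.argv[1],(190,145,350,275),4.6)
    pic("side","d"+sys.argv[1],(160,140,300,280),4.25)
E
python3 h.py 11
```

```text
t 24.8 press mm [-41.8   9.3 172.8] F press [-0.7  0.7  0. ] tool yaw-press -0.662 j [-0.53  0.37  1.63 -0.    1.14 -1.  ] w 0.0004
hub in tool mm [ 38.7 -19.2  18.4] F tool [-1.  -0.   0.2]
yaw -0.662
14.5 reading 1.611
18 reading 1.699
```

View pics/s11.png

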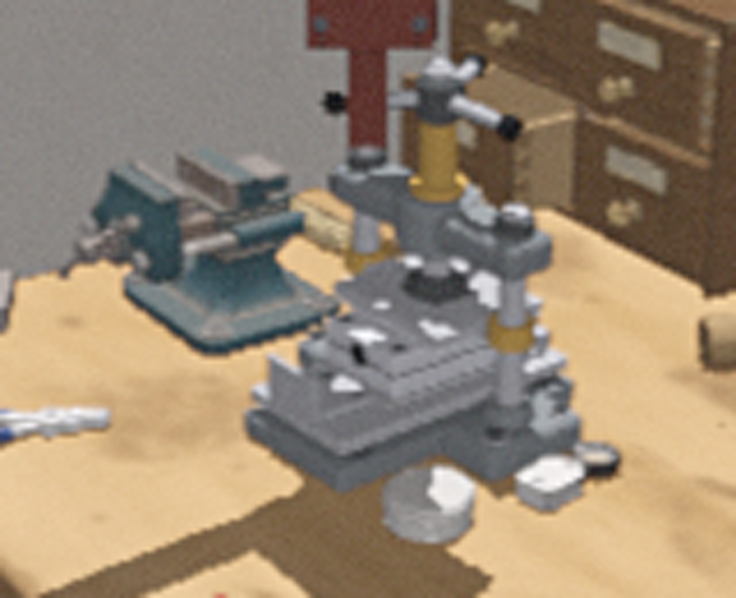

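View pics/d11.png

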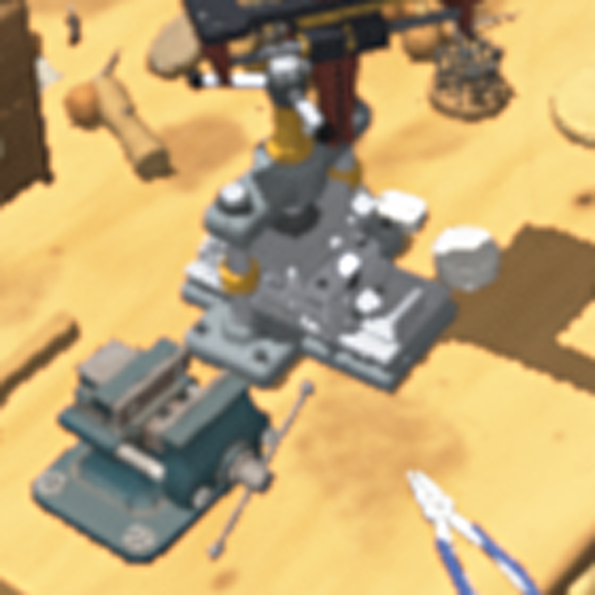

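Request:
{"name": "move_arm", "arguments": {
  "dp": [
    [-1.9,0,4.7],
    [-1.9,0,4.7],
    [-1.9,0,4.7],
    [-1.9,0,4.7],
    [-1.9,0,4.7],
    [-1.9,0,4.7],
    [-1.9,0,4.7],
    [-1.9,0,4.7]
  ],
  "turn": [0.12,0.12,0.12,0.12,0.12,0.12,0.12,0.12],
  "hand": [0,0,0,0,0,0,0,0]
}}

```text
t: 25.7
eef_pos: [0.5604, -0.2129, 0.1722]
ee_rot: [-0.362, 0.609, -0.606, 0.361]
ft_force: [-1.9, 4.1, 1.1]
width: 0.0003
```

```bash
python3 h.py
```

```text
t 25.7 press mm [-18.8  39.6 172.2] F press [-3.5  2.8  1.1] tool yaw-press -1.624 j [-0.48  0.41  1.57  0.    1.17  0.02] w 0.0003
hub in tool mm [ 38.6 -20.   20.8] F tool [-2.6 -1.1 -3.7]
yaw -1.624
14.5 reading 2.514
18 reading 2.6
```

Request:
{"name": "move_arm", "arguments": {
  "dp": [
    [-1.9,0,4.7],
    [-1.9,0,4.7],
    [-1.9,0,4.7],
    [-1.9,0,4.7],
    [-1.9,0,4.7],
    [-1.9,0,4.7],
    [-1.9,0,4.7],
    [-1.9,0,4.7]
  ],
  "turn": [0.12,0.12,0.12,0.12,0.12,0.12,0.12,0.12],
  "hand": [0,0,0,0,0,0,0,0]
}}

```text
t: 26.5
eef_pos: [0.5957, -0.2326, 0.1722]
ee_rot: [-0.04, 0.707, -0.705, 0.04]
ft_force: [2.7, 5.5, -1.5]
width: 0.0008
```

```bash
python3 h.py
```

```text
t 26.5 press mm [ 21.6  37.1 172.2] F press [ 0.1  6.2 -1.5] tool yaw-press -2.584 j [-0.48  0.46  1.48  0.    1.21  0.98] w 0.0008
hub in tool mm [ 38.  -19.9  20. ] F tool [-3.3  1.5 -5.2]
yaw -2.584
14.5 reading 3.491
18 reading 3.579
```

Request:
{"name": "move_arm", "arguments": {
  "dp": [
    [-1.9,0,4.8],
    [-1.9,0,4.8],
    [-1.9,0,4.8],
    [-1.9,0,4.8],
    [-1.9,0,4.8],
    [-1.9,0,4.8],
    [-1.9,0,4.8],
    [-1.9,0,4.8]
  ],
  "turn": [0.12,0.12,0.12,0.12,0.12,0.12,0.12,0.12],
  "hand": [0,0,0,0,0,0,0,0]
}}

```text
t: 27.3
eef_pos: [0.5994, -0.273, 0.1724]
ee_rot: [0.291, 0.645, -0.644, -0.29]
ft_force: [2.8, 3.5, -1.2]
width: 0.0007
```

```bash
python3 h.py 12
```

```text
t 27.3 press mm [ 42.3   2.2 172.4] F press [ 1.   4.4 -1.2] tool yaw-press 2.739 j [-0.53  0.49  1.43  0.    1.22  1.88] w 0.0007
hub in tool mm [ 38.1 -19.7  18.5] F tool [ 0.8  1.2 -4.5]
yaw 2.739
14.5 reading 4.487
18 reading 4.576
```

View pics/s12.png

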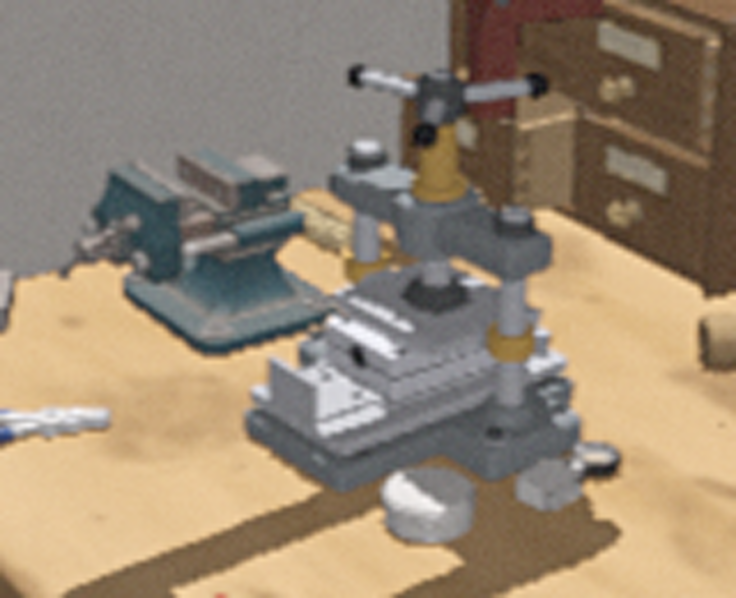

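View pics/d12.png

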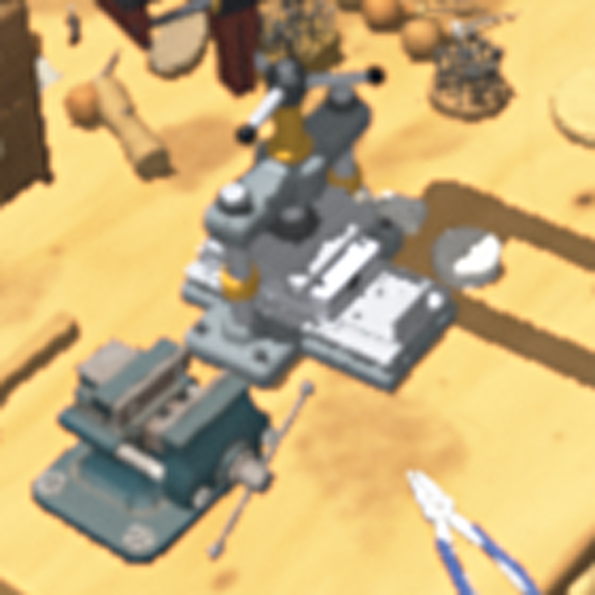

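```bash
cat > th.py <<'E'
from f2 import *
from scipy.optimize import minimize_scalar
def th(bs,g):
    p=np.load('p.npy').copy()
    def c(t):
        p[3]=t; s=0
        for b in bs: s+=min(np.sum((proj(b[0],ball(p,k))-Z2(*b))**2) for k in range(3))
        return s
    o=minimize_scalar(c,bounds=(g-.6,g+.6),method='bounded'); return o.x,o.fun
E
python3 -c "
from th import *
print(th([('scene',358,75),('scene',538,86),('scene',424,133),('side',247,134),('side',376,76)],4.55))
print(th([('scene',334,102),('scene',509,127),('scene',478,64)],1.65))"
```

```text
(np.float64(4.529106079793307), np.float64(1.9820130461361611))
(np.float64(1.607768204094451), np.float64(1.5011005139927907))
```

Request:
{"name": "move_arm", "arguments": {
  "dp": [
    [-1.9,0,4.8],
    [-1.9,0,4.8],
    [-1.9,0,4.8],
    [-1.9,0,4.8],
    [-1.9,0,4.8],
    [-1.9,0,4.8],
    [0,0,0],
    [0,0,0]
  ],
  "turn": [0.12,0.12,0.12,0.12,0.12,0.12,0,0],
  "hand": [0,0,0,0,0,0,0,0]
}}

```text
t: 28.2
eef_pos: [0.5772, -0.2957, 0.1728]
ee_rot: [-0.497, -0.503, 0.503, 0.497]
ft_force: [0.8, 1.0, -0.6]
width: 0.0009
```

```bash
python3 h.py 13
```

```text
t 28.2 press mm [ 32.  -27.9 172.8] F press [ 0.3  1.2 -0.6] tool yaw-press 2.027 j [-0.58  0.47  1.46 -0.    1.21  2.55] w 0.0009
hub in tool mm [ 39.1 -19.2  16.5] F tool [ 1.   0.6 -0.8]
yaw 2.027
14.5 reading 5.254
18 reading 5.343
```

View pics/s13.png

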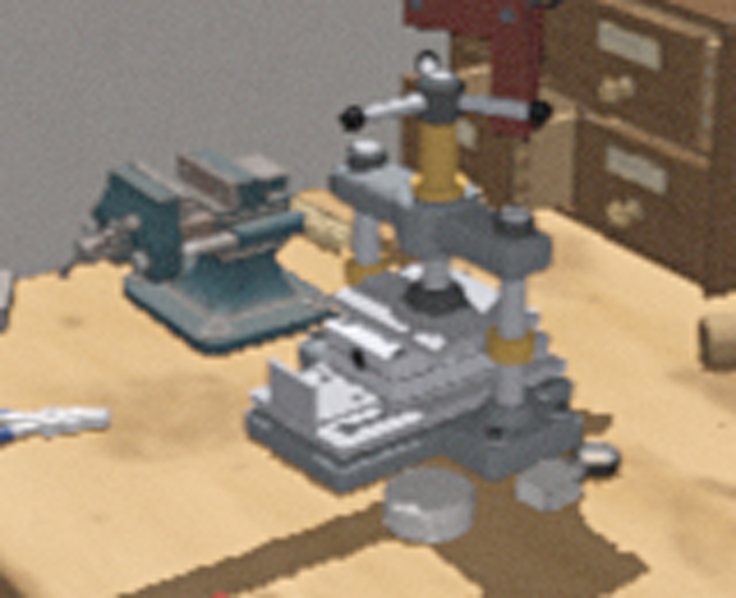

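View pics/d13.png

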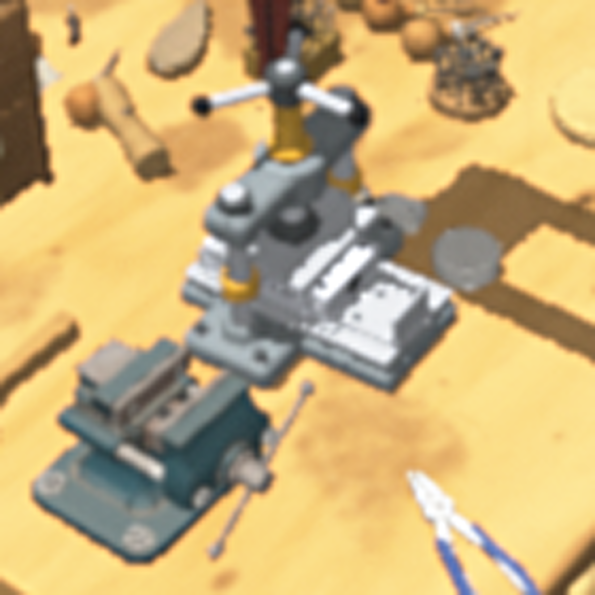

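```bash
python3 -c "
from th import *
print(th([('scene',351,117),('scene',540,110),('side',202,104),('side',357,112)],5.3))"
```

```text
(np.float64(5.2823610487159876), np.float64(1.10767646167564))
```

Request:
{"name": "move_arm", "arguments": {
  "dp": [
    [0,0,-3],
    [0,0,-6],
    [0,-10,-2],
    [0,-30,0],
    [0,-40,0],
    [0,-40,0],
    [0,-10,0],
    [0,0,0]
  ],
  "turn": [0,0,0,0,0,0,0,0],
  "hand": [0,0,0,0,0,0,0,0]
}}

```text
t: 29.1
eef_pos: [0.5893, -0.2964, 0.3055]
ee_rot: [0.5, 0.502, -0.501, -0.497]
ft_force: [0.5, 0.3, -0.1]
width: 0.0005
```

```bash
python3 h.py 14; python3 -c "
from look import *
pic('wrist','w14')"
```

```text
t 29.1 press mm [ 43.3 -23.3 305.5] F press [ 0.3  0.5 -0.1] tool yaw-press 2.022 j [-0.57  0.39  1.26 -0.    1.49  2.57] w 0.0005
hub in tool mm [ 40.2 113.2  29.3] F tool [ 0.3  0.1 -0.5]
yaw 2.022
14.5 reading 4.978
18 reading 5.052
```

View pics/s14.png

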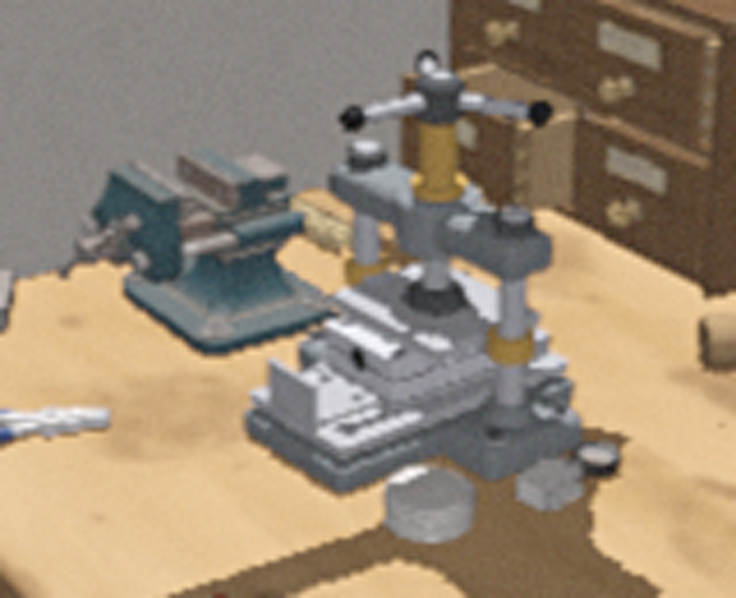

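View pics/w14.png

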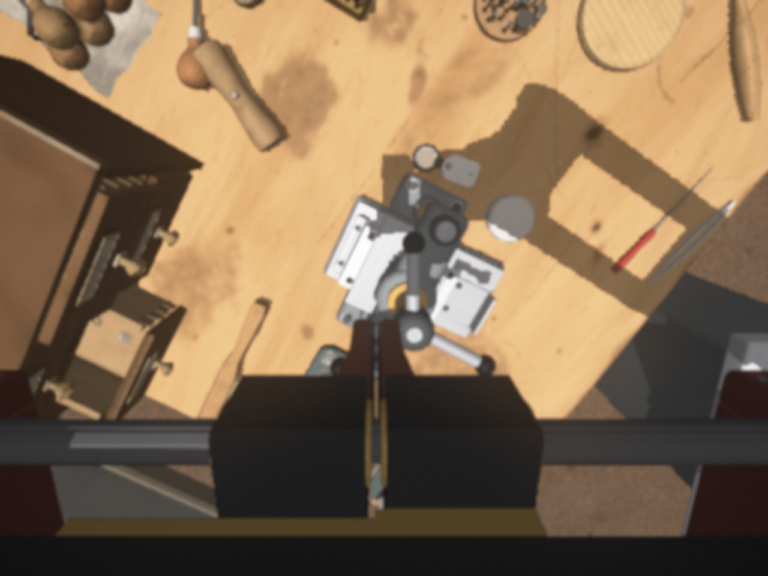

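```bash
python3 -c "
import cv2
a=cv2.imread('pics/w14_full.png')[115:235,210:340]
a=cv2.resize(a,None,fx=5,fy=5,interpolation=cv2.INTER_CUBIC).astype(float); a=255*(a/255)**1.8
cv2.imwrite('pics/w14z.png',a.astype('uint8'))"
```

```text
(no output)
```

View pics/w14z.png

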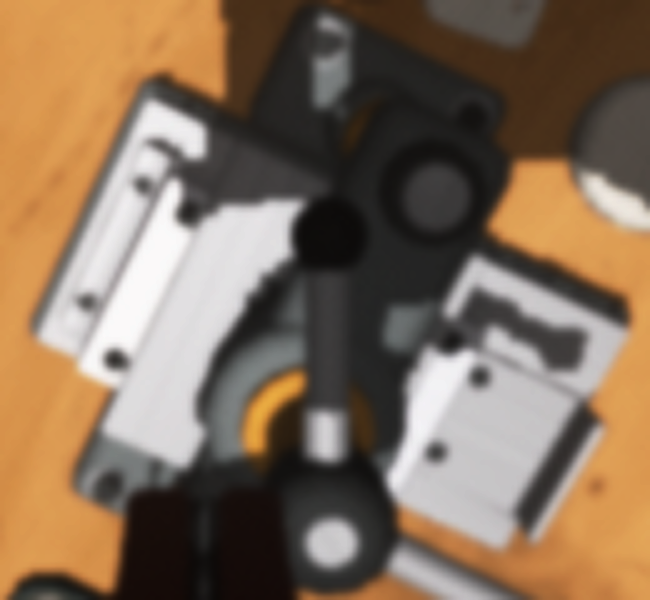

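```bash
python3 -c "
from cell import arm
print(arm.hand_in()); s=arm.state(); print(s['t'])"
```

```text
the job is handed in; nothing more can be done
None
the job is handed in; nothing more can be done
```

The mould is home against the stop strip and clamped, and I handed the job in at about 29 s.

- **Push:** With closed fingers I pushed the carrier by its lip to the stop. It first came up about 3.7° askew with a rear corner on the strip, and even a 20 N push did not straighten it. I squared it by drawing the lip sideways a few millimetres while keeping light pressure on it.
- **Clamp:** I pushed one arm of the star handle clockwise from about 1.3 to 5.28 rad, then backed off and lifted clear.

**Last checks**
- **Before clamping, mould:** By eye its front edge lay parallel to the pressure plate in the wrist picture. I did not measure the angle again after the final nudge; the measurement before it showed about 0.6° left. It sat about 5 mm left of the bed's middle by camera, within the 10 mm allowed.
- **After release, handle:** It still read 5.28 rad by the ball positions, inside the 4.9 to 6.0 range.
- **After release, robot and tools:** The robot touched nothing (force about 0.5 N). The tools round the press showed no shift in the pictures.
- **Not measured:** I had no direct reading of the clamping force; it rests on the handle reading.

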